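# Re-spot the fallen bowling pin

## Robot

A 7-joint arm with a two-finger parallel gripper is mounted at the origin on the work surface. World frame = base frame: x ahead of the robot, y to its left, z up, the work surface at z = 0. Lengths are in m, angles in rad, forces in N, time in s.
With the tool pointing down it reaches from about 0.425 to 0.925 m from the base axis. Payload 6.8 kg.
Tool frame: the origin (TCP) lies at the very end of the fingers, on their centre line; the grasp point (between the pads) lies 19 mm behind it; z points along the fingers, y is the line along which they close (so a half turn about z gives the same grasp; the last joint's range is limited). The gripper opens to 85 mm and grips with 20 to 120 N. Pads are 22 mm wide; open, the fingers measure 114 mm over their backs; the gripper's body (76 mm by 85 mm) begins 54 mm behind the grasp point. The pads swing forward as they close: fully open they stand 13 mm farther back than shut.
Start: joints at [1.125, 0.477, 0.022, 1.555, -0.011, 1.109, -0.083], TCP at [0.224, -0.637, 0.231] pointing down, gripper open.
Joint ranges: [-2.96, 2.96], [-0.34, 2.1], [-1.41, 1.46], [0.24, 2.44], [-1.37, 4.51], [0.17, 1.92], [-2.96, 2.96]. Speed limits (rad/s): [2.39, 2.39, 3.14, 3.14, 3.14, 3.14, 3.14].

## Interface

Orientations are given as a unit quaternion [w, x, y, z].
In Python, from station import get_obs, read_camera, hand_in gives the robot as it stands.
- The arm moves only by the tool arm_command, never from a script. Its argument "commands" is one flat list of numbers, 7 for each row, row after row: the shift along the tool's x, y, z in m, then the turn, a rotation vector about the tool's x, y, z in degrees, then the opening, from 0 (shut) to 1 (fully open). In form: [tx, ty, tz, rx, ry, rz, fingers, tx, ty, tz, rx, ry, rz, fingers, ...]. A call has 1 to 8 rows; each row is the pose to reach, as a shift and turn from the pose commanded when the call began, along the tool's axes at that moment; what a row does not reach only later rows make up. A row lasts 1/10 s, in which the tool goes at most 50 mm and 8.59 degrees, less where a joint would pass 70% of its speed; a pose out of reach is approached as far as the arm can. A call with a gripper value outside its range is refused whole. The fingers move at their own pace and stop on an object; "force" is the grip in N (left out, the last holds). Time passes only in rows, so rows that repeat a pose let the fingers close. It gives the time, the measured TCP pose, the force, the opening and the grip force at its end, in the units of the state.
- get_obs(): the state, without advancing time (a new reading comes with each control period).
- read_camera(name): name is "scene" or "top"; returns a dict with "img" (384x512x3 uint8, red, green, blue), "camera_matrix" (3x3 intrinsics, pixels), "pose" (4x4, takes a point from camera to world coordinates). Camera axes: x right, y down, z forward; pixel columns grow to the right and rows downward; lengths in m; the calibration is good to about 2 mm. A picture is of the moment at which its call begins. There is no depth.
- hand_in(): hands the job in; it is judged then, once.
The state is a dict: "t": time; "q": joint angles; "joint_vel": joint speeds; "joint_torque": joint torques, N m; "eef_pos": TCP position; "tool_rot": TCP orientation; "contact_force": force on the tool from outside, world axes, zero at the start; "torque": the same for the moment, N m; "gripper_width": opening from 0.0 (shut) to 1.0 (fully open); "grasp_force": force on a finger pad.
Only numpy, scipy, OpenCV 4.12 (cv2) and the standard library are available. Lean on these libraries where they do the work, as an engineer would, in place of code of your own. Each camera call takes 0.05 s, during which the arm holds its last target. There are 200 camera calls.

## Task

One pin of the table bowling set has been knocked flat on the pin deck. Pick it up, push it against a rail of the deck so that it turns upright in your grip, and stand it on the free spot, leaving the four standing pins as they are.

Things in the scene. Friction and masses are not known exactly. Their poses are not given: they have to be found in the camera images.
- pin_a_centre (a point): The fallen pin: white, bowling-pin shaped, 110 mm tall, about 60 g, all five pins alike. Point on its axis half-way up; z runs along the axis from foot to head. Flat foot 26 mm across; belly 35 mm across, 36 mm above the foot, with a dark rubber band; neck 18 mm across at 75 mm. It lies on belly and head, axis sloping 0.08 rad head-down; its foot may point any way.
- pin_a_head (a point): Middle of the fallen pin's head, on its axis, 93.5 mm above the foot, same axes. The head is 26 mm across there (a band 6 mm wide) and rounded above and below; lying, this point is about 13 mm above the deck. Gripped there with 20 N the pin does not swing under its own weight, but turns about the line through the finger pads when its foot is pushed with 3 to 10 N.
- deck: The pin deck, fixed: a wooden board 12 mm thick lying on the table. Origin on its underside, x towards the back rail, y to the left; top face at z = 12 mm; it runs from x = -225 mm (open front edge) to 177 mm and 177 mm to each side. Five flush dark spots 28 mm across form a V at x, y: (-55, 0), (32, 50), (32, -50), (118, 100), (118, -100) mm.
- rail: The wooden rails of the deck, fixed, same origin and axes as the deck: 12 mm thick, top edge at z = 62 mm (50 mm above the board). Side rails with inner faces at y = 165 and y = -165 mm, from x = -225 to 165 mm; back rail with inner face at x = 165 mm. The front is open.
- free_spot (a point): Centre of the one spot with no pin on it, on the deck's top face: one of the three spots nearest the open front.
- pin_b: A standing pin like the fallen one; origin on its axis half-way up (67 mm above the work surface).
- pin_c: A standing pin like the fallen one; origin on its axis half-way up.
- pin_d: A standing pin like the fallen one, on a back corner spot; origin on its axis half-way up.
- pin_e: A standing pin like the fallen one, on the other back corner spot; origin on its axis half-way up.
Things that resemble listed ones, but are neither listed nor needed, are in the scene too. Leave any orange look-alike of the pin_e alone.

How it is judged:
On the way, in this order (a step that is already met when the one before it is completed fails the run):
1. the pin is held in the fingers, not yet upright, and pushed against a rail (contact force between the fingers and pin_a above 2 N and contact force between pin_a and rail above 1 N and angle between pin_a_centre's own z axis and vertical above 0.4 rad), for 0.05 s.
2. the pin is upright while still held (contact force between the fingers and pin_a above 2 N and angle between pin_a_centre's own z axis and vertical below 0.26 rad), for 0.2 s.
At the end, for the whole second after the job is handed in: The fallen pin stands upright and at rest on its foot on the deck, its axis within 10 mm of the centre of the free spot; the four other pins still stand within 12 mm of where they were (horizontal distance between pin_a_centre and free_spot below 0.01 m and angle between each of pin_a_centre, pin_b, pin_c, pin_d, pin_e's own z axis and vertical below 0.08 rad and height (world z) of pin_a_centre between 0.063 and 0.071 m and linear speed of pin_a below 0.02 m/s and distance of each of pin_b, pin_c, pin_d, pin_e from where it was at the start of the episode below 0.012 m); the robot touches nothing.
It fails at once if a standing pin is knocked over (angle between any of pin_b, pin_c, pin_d, pin_e's own z axis and vertical above 0.4 rad).
It also fails if it takes over 50 s, if anything falls off the work surface, if the arm or the gripper's body presses on something with over 40 N, if the wrist force passes 120 N, or if a joint passes its speed limit or range.

## Working session

There is one attempt and no reset: what is moved stays moved. The work goes in short steps, Python scripts to look and compute and a tool call to move; the robot and the scene stay as the last step left them, time stands still between calls to the robot, and variables do not carry over. Pictures are saved under pics/ and viewed, at most 11 in all, crops included, and the job is handed in when it is done.

Besides the shell and the picture viewer there is one more tool, called as name(argument=value, ...) on one line, values as JSON. arm_command: Moves the arm, as the interface text tells. Its arguments: {"type":"object","properties":{"commands":{"type":"array","items":{"type":"number"}},"force":{"type":"number"}},"required":["commands"]}

```bash
mkdir -p pics
cat > h.py <<'E'
import numpy as np, cv2
from station import get_obs, read_camera, hand_in
def ray(c,u,v):
    d=np.linalg.inv(c["camera_matrix"])@np.array([u,v,1.0]); T=np.array(c["pose"]); return T[:3,3],T[:3,:3]@d
def onplane(c,u,v,z):
    o,d=ray(c,u,v); return o+d*(z-o[2])/d[2]
def proj(c,p):
    T=np.linalg.inv(np.array(c["pose"])); q=c["camera_matrix"]@(T[:3,:3]@np.array(p)+T[:3,3]); return q[:2]/q[2]
def save(c,n): cv2.imwrite("pics/"+n,c["img"][:,:,::-1])
E
python3 - <<'E'
from h import *
for n in("top","scene"):
    c=read_camera(n); save(c,n+"0.png"); print(c["camera_matrix"],c["pose"])
print(get_obs())
E
```

```text
[[489.70258251   0.         246.58661416]
 [  0.         489.70258251 192.22574976]
 [  0.           0.           1.        ]] [[-0.01192771 -0.99701279  0.07631007  0.5410868 ]
 [-0.99991264  0.01232749  0.00476989 -0.02996004]
 [-0.00569635 -0.07624651 -0.99707273  0.87346809]
 [ 0.          0.          0.          1.        ]]
[[466.10212885   0.         257.17072674]
 [  0.         466.10212885 197.65671633]
 [  0.           0.           1.        ]] [[-0.16562275  0.7516678  -0.63840788  1.23821648]
 [ 0.98607787  0.13594856 -0.09575191  0.08576455]
 [ 0.01481701 -0.64537857 -0.76371916  0.81578296]
 [ 0.          0.          0.          1.        ]]
{'t': 0.1, 'q': array([ 1.12487936,  0.47772165,  0.02231146,  1.55633685, -0.01151339,
        1.1092721 , -0.0831189 ]), 'joint_vel': array([-0.00034892, -0.00103625, -0.00064219, -0.00165543,  0.0008596 ,
        0.00091671, -0.00119351]), 'joint_torque': array([ 4.28752508e-03, -5.97756994e+01,  1.61373217e+00, -2.81950450e+01,
        1.28920359e-02,  5.10897866e-03, -5.83513696e-06]), 'eef_pos': array([ 0.22355485, -0.6363549 ,  0.23042613]), 'tool_rot': array([-7.84994023e-04,  9.85766589e-01,  1.68117766e-01, -1.79789376e-04]), 'contact_force': array([ 0.29933932, -0.13217643, -0.7415667 ]), 'torque': array([ 0.00074261, -0.00984072, -0.0087586 ]), 'grasp_force': 0.0, 'gripper_width': 0.999220746523486}
```

View pics/top0.png

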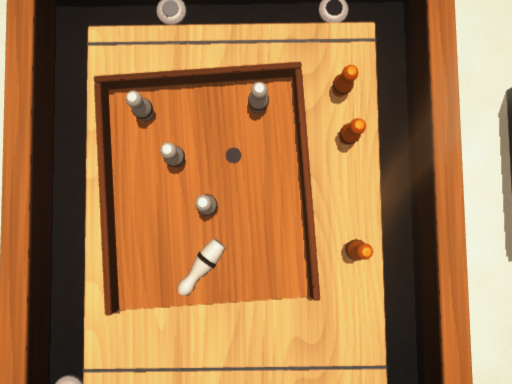

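View pics/scene0.png

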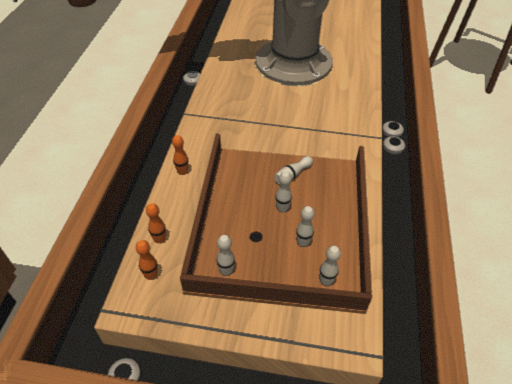

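Top view: the fallen white pin lies from its foot at (217,243) to its head at (185,290). The free dark spot is at (233,155).
Possible mix-ups: standing white pins at (138,100), (259,92), (172,153) and (205,205), and orange look-alikes at (345,80), (352,130) and (360,250). My choice is the only white pin lying down, at (203,265).

Run:
```python
from h import *
c=read_camera("top"); im=c["img"]
hsv=cv2.cvtColor(im,cv2.COLOR_RGB2HSV)
m=((hsv[:,:,1]<60)&(hsv[:,:,2]>90)).astype(np.uint8)
m[:, :100]=0; m[:,310:]=0; m[:75]=0; m[310:]=0
m=cv2.morphologyEx(m,cv2.MORPH_CLOSE,np.ones((7,7)))
n,l,s,ce=cv2.connectedComponentsWithStats(m)
for i in range(1,n):
    if s[i,4]>60: print(i,s[i],ce[i])
i=l[265,203] or l[272,197]
ys,xs=np.nonzero(l==i); P=np.array([onplane(c,u,v,0.0145)[:2] for u,v in zip(xs,ys)])
mu=P.mean(0); w,V=np.linalg.eigh(np.cov((P-mu).T)); a=V[:,1]
a*=-np.sign(a[0]) # towards robot=-x = head
t=(P-mu)@a; k=(P-mu)@V[:,0]
print("mean",mu,"axis foot->head",a,np.degrees(np.arctan2(a[1],a[0])),"len",t.min(),t.max())
for e in np.arange(t.min(),t.max(),.008):
    q=k[(t>=e)&(t<e+.008)]; print(round(e-t.min(),3),round(np.ptp(q),4),round(q.mean(),4))
f=mu+a*t.min(); print("head from end", mu+a*(t.max()-.0165),"foot",f)
# spot
d=(hsv[:,:,2]<75).astype(np.uint8); d[:140]=0;d[172:]=0;d[:,:215]=0;d[:,250:]=0
n,l,s,ce=cv2.connectedComponentsWithStats(d)
for i in range(1,n): print("spot",s[i],onplane(c,*ce[i],.012))
# rail top-edge corners & deck yaw from views
for p in [(95,77),(300,64),(319,299),(106,314)]: print("railouter corner",p,onplane(c,*p,.062))
cc=cv2.resize(im[60:320,85:330],None,fx=2.3,fy=2.3,interpolation=cv2.INTER_CUBIC); cv2.imwrite("pics/crop.png",cc[:,:,::-1])
```

```text
1 [254  83  11  10  89] [258.86516854  87.47191011]
2 [127  92  11  10  86] [131.89534884  96.52325581]
3 [162 143  11  11  92] [166.94565217 148.48913043]
4 [197 197  11  11  95] [202.29473684 201.87368421]
5 [179 241  44  53 711] [200.9676512  265.46132208]
mean [0.48005053 0.05501895] axis foot->head [-0.78817775  0.61544767] 142.01554376407157 len -0.05011875639499704 0.058206676499977246
0.0 0.0224 0.0005
0.008 0.0241 0.0001
0.016 0.0248 -0.0001
0.024 0.0258 0.0001
0.032 0.0223 -0.0006
0.04 0.0237 0.0
0.048 0.0223 -0.0002
0.056 0.0188 0.0001
0.064 0.015 -0.0003
0.072 0.0139 0.0001
0.08 0.0163 -0.0002
0.088 0.0198 0.0002
0.096 0.0187 0.0002
0.104 0.0125 0.0002
head from end [0.44717826 0.08068723] foot [0.51955302 0.02417348]
railouter corner (95, 77) [0.80228325 0.22857439 0.062     ]
railouter corner (300, 64) [ 0.82000951 -0.11919775  0.062     ]
railouter corner (319, 299) [ 0.42683677 -0.14225858  0.062     ]
railouter corner (106, 314) [0.40654098 0.20594222 0.062     ]
```

View pics/crop.png

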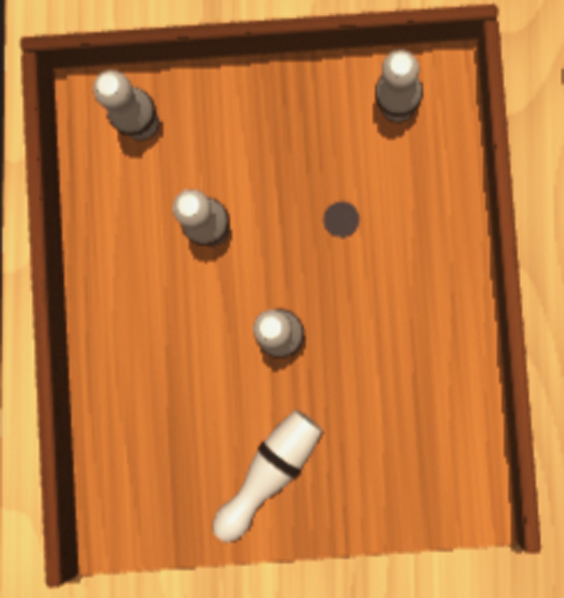

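The crop confirms it: one white lying pin with a dark band, its head toward the lower left, and the free spot at crop (341,219). Next I refine the deck pose and the pin axis.

```bash
cat >> h.py <<'E'
def pinmask(c,smax=110,vmin=90):
    hsv=cv2.cvtColor(c["img"],cv2.COLOR_RGB2HSV); return ((hsv[:,:,1]<smax)&(hsv[:,:,2]>vmin)).astype(np.uint8)
E
python3 - <<'E'
from h import *
c=read_camera("top"); im=c["img"]; hsv=cv2.cvtColor(im,cv2.COLOR_RGB2HSV)
print(hsv[155,225:243].tolist()); 
roi=hsv[140:172,218:250]; d=(roi[:,:,1]<120).astype(np.uint8)
M=cv2.moments(d); u,v=M["m10"]/M["m00"]+218,M["m01"]/M["m00"]+140
S=onplane(c,u,v,.012); print("spot",u,v,S, "diam",2*np.sqrt(d.sum()/np.pi))
# heads of standing pins (top ~ z=.115)
A=[onplane(c,*p,.113)[:2] for p in [(131.9,96.5),(258.9,87.5),(166.9,148.5),(202.3,201.9)]]+[S[:2]]
D=np.array([(118,100),(118,-100),(32,50),(-55,0),(32,-50)])/1000
A=np.array(A);a0=A.mean(0);d0=D.mean(0);z=((D-d0)@[1,1j]).conj()@((A-a0)@[1,1j])
th=np.angle(z);R=np.array([[np.cos(th),-np.sin(th)],[np.sin(th),np.cos(th)]])
t=a0-R@d0; print("yaw",np.degrees(th),"origin",t); print("res",(A-(D@R.T+t))*1000)
for p in[(-100,-165),(32,-50)]: print(p,R@np.array(p)/1000+t)
for sm in(60,110,140):
    m=pinmask(c,sm); m[:232]=0;m[300:]=0;m[:,:172]=0;m[:,235:]=0
    m=cv2.morphologyEx(m,cv2.MORPH_CLOSE,np.ones((7,7)))
    ys,xs=np.nonzero(m);P=np.array([onplane(c,u,v,.0275)[:2] for u,v in zip(xs,ys)])
    mu=P.mean(0);w,V=np.linalg.eigh(np.cov((P-mu).T));a=V[:,1];a=a*-np.sign(a[0]);t_=(P-mu)@a;k=(P-mu)@V[:,0]
    e=[np.ptp(k[(t_>x-.004)&(t_<x+.004)]) for x in(t_.max()-.0165,t_.min()+.036)]
    print(sm,np.degrees(np.arctan2(a[1],a[0])),np.ptp(t_),"head",mu+a*(t_.max()-.0165),"from foot",mu+a*(t_.min()+.0935),"widths",e)
E
```

```text
[[12, 163, 153], [10, 100, 97], [10, 73, 84], [9, 74, 83], [9, 73, 84], [9, 73, 84], [9, 73, 84], [8, 75, 85], [8, 70, 84], [8, 72, 85], [10, 73, 84], [10, 72, 85], [10, 71, 83], [9, 70, 84], [9, 72, 85], [9, 99, 98], [12, 174, 170], [13, 192, 203]]
spot 232.97633136094674 154.82248520710058 [ 0.67389631 -0.00247655  0.012     ] diam 14.668929172241665
yaw 3.228937787522658 origin [0.64056695 0.04600985]
res [[ 0.77718836  0.93549839]
 [ 1.30310154 -0.61309518]
 [-0.03505179  0.19693552]
 [-0.60910856 -0.15113816]
 [-1.43612955 -0.36820057]]
(-100, -165) [ 0.55001946 -0.12436078]
(32, -50) [ 0.67533243 -0.00210835]
60 142.0744010555568 0.10698265595871549 head [0.44870453 0.07922193] from foot [0.44632442 0.08107651] widths [np.float64(0.019492723213829905), np.float64(0.019572888382728703)]
110 142.0439176433054 0.10966949229246797 head [0.44744854 0.0797738 ] from foot [0.44718794 0.07997708] widths [np.float64(0.024610722440848085), np.float64(0.03296874845493432)]
140 142.219910106521 0.11110629730098898 head [0.44656686 0.08033111] from foot [0.44744124 0.07965336] widths [np.float64(0.025641893293189635), np.float64(0.03296677421328709)]
```

```bash
cat >> h.py <<'E'
from scipy.spatial.transform import Rotation as Ro
def Rt(yaw,tilt=0):
    # tool x horizontal at yaw, z down; then lean by tilt about tool y
    y=np.radians(yaw); x=np.array([np.cos(y),np.sin(y),0]); z=np.array([0,0,-1.]); 
    return Ro.from_matrix(np.c_[x,np.cross(z,x),z])*Ro.from_euler("y",tilt,degrees=True)
def rel(p,R):
    o=get_obs(); q=np.array(o["tool_rot"]); R0=Ro.from_quat(q[[1,2,3,0]])
    print("shift",R0.inv().apply(np.array(p)-o["eef_pos"]).round(4),"turn",np.degrees((R0.inv()*R).as_rotvec()).round(2),"t",o["t"],o["eef_pos"].round(4),"F",o["contact_force"].round(1),"w",round(o["gripper_width"],3),"g",round(o["grasp_force"],1))
E
python3 -c "
from h import *
rel([.447,.080,.12],Rt(142.1))"
```

```text
shift [ 0.4482 -0.6019  0.1113] turn [-4.0000e-02 -7.0000e-02 -1.2275e+02] t 0.2 [ 0.2236 -0.6365  0.2307] F [ 0.1  0.1 -0.1] w 1.002 g 0.0
```

arm_command(commands=[0.45,-0.6,0.02,0,0,-122.7,1,0.45,-0.6,0.02,0,0,-122.7,1,0.45,-0.6,0.02,0,0,-122.7,1,0.45,-0.6,0.02,0,0,-122.7,1,0.45,-0.6,0.02,0,0,-122.7,1,0.45,-0.6,0.02,0,0,-122.7,1,0.45,-0.6,0.02,0,0,-122.7,1,0.45,-0.6,0.02,0,0,-122.7,1], force=20)

```text
t: 1.0
eef_pos: [0.3442, -0.2537, 0.2207]
tool_rot: [0.0, 0.717, 0.697, -0.0]
contact_force: [1.2, -0.2, -0.3]
gripper_width: 1.0
grasp_force: 0.0
```

```bash
python3 -c "
from h import *
rel([.447,.080,.12],Rt(142.1)); print(get_obs()['q'])"
```

```text
shift [0.3364 0.0937 0.1006] turn [ 0.000e+00  4.000e-02 -5.365e+01] t 1.0 [ 0.3442 -0.2537  0.2207] F [ 1.2 -0.2 -0.3] w 1.0 g 0.0
[ 0.8569393   0.10090172 -0.38832317  2.1047114   0.04763344  0.94343241
  0.41532658]
```

arm_command(commands=[0.336,0.094,0.1,0,0,-53.6,1,0.336,0.094,0.1,0,0,-53.6,1,0.336,0.094,0.1,0,0,-53.6,1,0.336,0.094,0.1,0,0,-53.6,1,0.336,0.094,0.1,0,0,-53.6,1,0.336,0.094,0.1,0,0,-53.6,1,0.336,0.094,0.1,0,0,-53.6,0.6,0.336,0.094,0.1,0,0,-53.6,0.6])

```text
t: 1.8
eef_pos: [0.4497, 0.0829, 0.12]
tool_rot: [-0.0, 0.324, 0.946, 0.002]
contact_force: [-0.2, 0.0, 0.3]
gripper_width: 0.691
grasp_force: 0.0
```

```bash
python3 -c "
from h import *
rel([.447,.080,.013],Rt(142.1)); print(get_obs()['q'])
c=read_camera('scene'); cv2.imwrite('pics/s1.png',cv2.resize(c['img'][100:260,200:400],None,fx=3,fy=3)[:,:,::-1])"
```

```text
shift [ 0.0002 -0.0042  0.107 ] turn [ 0.17 -0.11  0.04] t 1.8 [0.4497 0.0829 0.12  ] F [-0.2  0.   0.3] w 0.691 g 0.0
[ 0.28796701  0.35785756 -0.70646345  2.12630656  0.3301053   0.76416476
  0.28146066]
```

View pics/s1.png

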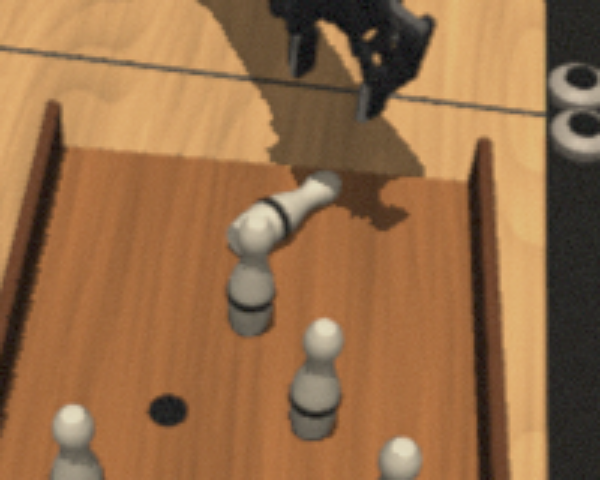

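The scene crop shows the open fingers above the head (crop (322,185), pixel ≈(307,162)), straddling it across the pin axis. I'll lower in two stages.

arm_command(commands=[0,-0.002,0.04,0,0,0,0.6,0,-0.002,0.075,0,0,0,0.6,0,-0.002,0.095,0,0,0,0.6,0,-0.002,0.1,0,0,0,0.6,0,-0.002,0.1,0,0,0,0.6])

```text
t: 2.35
eef_pos: [0.4476, 0.0749, 0.0205]
tool_rot: [-0.0, 0.328, 0.945, -0.0]
contact_force: [-0.1, 0.8, -0.4]
gripper_width: 0.598
grasp_force: 0.0
```

```bash
python3 -c "
from h import *
rel([.447,.080,.013],Rt(142.1)); 
c=read_camera('scene'); print(proj(c,[.447,.08,.025]))"
```

```text
shift [0.0036 0.0037 0.0075] turn [-0.07 -0.03 -0.43] t 2.35 [0.4476 0.0749 0.0205] F [-0.1  0.8 -0.4] w 0.598 g 0.0
[304.90730092 161.88382711]
```

arm_command(commands=[0.003,0.004,0.003,0,0,-0.4,0.6,0.003,0.004,0.007,0,0,-0.4,0.6,0.003,0.004,0.007,0,0,-0.4,0.5,0.003,0.004,0.007,0,0,-0.4,0.4,0.003,0.004,0.007,0,0,-0.4,0.3,0.003,0.004,0.007,0,0,-0.4,0.2,0.003,0.004,0.007,0,0,-0.4,0.1,0.003,0.004,0.007,0,0,-0.4,0.1], force=20)

```text
t: 3.2
eef_pos: [0.4481, 0.0806, 0.0138]
tool_rot: [0.0, 0.325, 0.946, 0.0]
contact_force: [-0.2, -0.4, 2.8]
gripper_width: 0.284
grasp_force: 19.6
```

```bash
python3 -c "
from h import *
rel([.447,.080,.013],Rt(142.1))"
```

```text
shift [ 0.0005 -0.0012  0.0008] turn [0.01 0.01 0.01] t 3.2 [0.4481 0.0806 0.0138] F [-0.2 -0.4  2.8] w 0.284 g 19.6
```

```bash
cat >> h.py <<'E'
TH=np.radians(3.23); DO=np.array([.6406,.046])
def dk(x,y): return np.array([DO[0]+np.cos(TH)*x-np.sin(TH)*y, DO[1]+np.sin(TH)*x+np.cos(TH)*y])
def head(x,y,z,tilt,yaw=93.23,b=.0113):
    R=Rt(yaw,tilt); p=np.r_[dk(x,y),z]+b*R.as_matrix()[:,2]; rel(p,R)
E
python3 -c "
from h import *
head(-.13,-.02,.13,40)"
```

```text
shift [-0.0836 -0.0042 -0.1076] turn [-17.03  37.51  46.83] t 3.2 [0.4481 0.0806 0.0138] F [-0.2 -0.4  2.8] w 0.284 g 19.6
```

arm_command(commands=[0,0,-0.03,0,0,0,0.1,0,0,-0.08,0,0,0,0.1,-0.02,-0.001,-0.108,-4,9,11.7,0.1,-0.04,-0.002,-0.108,-6,13.5,17,0.1,-0.06,-0.003,-0.108,-8,18,23,0.1,-0.084,-0.004,-0.108,-11,25,31,0.1,-0.084,-0.004,-0.108,-14,31,39,0.1,-0.084,-0.004,-0.108,-17,37.5,46.8,0.1])

```text
t: 4.0
eef_pos: [0.513, 0.0246, 0.1216]
tool_rot: [-0.21, 0.604, 0.743, 0.198]
contact_force: [-0.3, -0.2, -1.0]
gripper_width: 0.285
grasp_force: 19.9
```

```bash
python3 -c "
from h import *
head(-.13,-.02,.13,40); print(get_obs()['q'])
c=read_camera('scene'); cv2.imwrite('pics/s2.png',cv2.resize(c['img'][60:260,180:400],None,fx=3,fy=3)[:,:,::-1])"
```

```text
shift [ 0.0012 -0.0012  0.001 ] turn [-2.82  6.39  7.69] t 4.0 [0.513  0.0246 0.1216] F [-0.3 -0.2 -1. ] w 0.285 g 19.9
[ 0.74168991  0.6184983  -0.75162905  1.9263307  -0.21656569  0.87136562
  0.42165162]
```

View pics/s2.png

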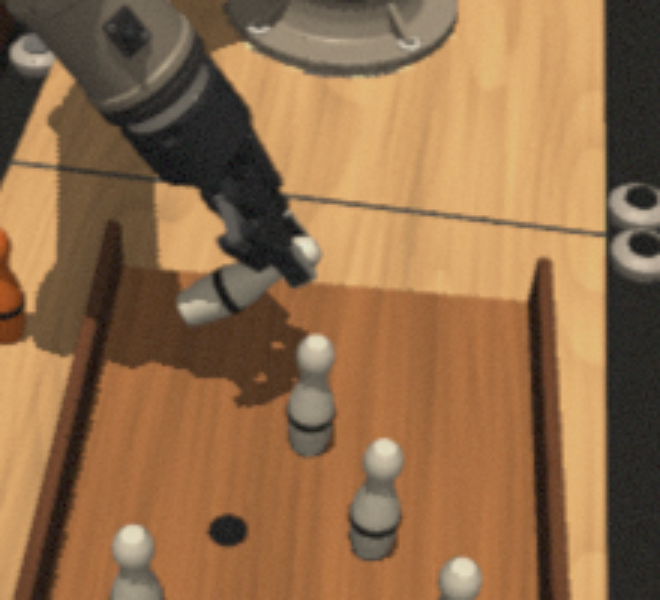

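The pin is held near the head, foot toward the right rail and sloping down, foot at crop (190,310). An orange pin stands beyond that rail at crop (5,300), so I'll check clearance before pushing.

```bash
python3 -c "
from h import *
c=read_camera('top'); M=np.array([[np.cos(TH),np.sin(TH)],[-np.sin(TH),np.cos(TH)]])
for p in [(366,252),(359,126),(351,72)]:
    print(p,(M@(onplane(c,*p,.098)[:2]-DO)).round(3))
head(-.13,-.05,.09,40)"
```

```text
(366, 252) [-0.151 -0.251]
(359, 126) [ 0.05  -0.257]
(351, 72) [ 0.139 -0.252]
shift [-0.0425 -0.0042  0.0174] turn [-2.97  6.51  7.52] t 4.1 [0.511  0.022  0.1193] F [ 0.3 -0.5 -0.9] w 0.29 g 19.9
```

arm_command(commands=[-0.015,-0.004,0.0,-1,2,2.5,0.1,-0.03,-0.004,0.005,-3,6.5,7.5,0.1,-0.0425,-0.004,0.0175,-3,6.5,7.5,0.1,-0.0425,-0.004,0.0175,-3,6.5,7.5,0.1])

```text
t: 4.5
eef_pos: [0.5134, -0.0002, 0.0819]
tool_rot: [-0.248, 0.642, 0.687, 0.234]
contact_force: [-0.6, 0.4, -0.8]
gripper_width: 0.287
grasp_force: 19.9
```

```bash
python3 -c "
from h import *
head(-.09,-.065,.082,40);head(-.09,-.09,.082,40)"
```

```text
shift [-0.0202  0.0394 -0.0056] turn [-0.23  0.11  0.55] t 4.5 [ 5.134e-01 -2.000e-04  8.190e-02] F [-0.6  0.4 -0.8] w 0.287 g 19.9
shift [-0.0394  0.0391 -0.0217] turn [-0.23  0.11  0.55] t 4.5 [ 5.134e-01 -2.000e-04  8.190e-02] F [-0.6  0.4 -0.8] w 0.287 g 19.9
```

arm_command(commands=[-0.01,0.039,-0.0,0,0,0.5,0.1,-0.02,0.039,-0.0055,0,0,0.5,0.1,-0.0225,0.039,-0.0075,0,0,0.5,0.1,-0.025,0.039,-0.0095,0,0,0.5,0.1,-0.0275,0.039,-0.0115,0,0,0.5,0.1,-0.03,0.039,-0.0135,0,0,0.5,0.1,-0.0325,0.039,-0.0155,0,0,0.5,0.1])

```text
t: 5.2
eef_pos: [0.5555, -0.0325, 0.075]
tool_rot: [-0.248, 0.645, 0.684, 0.234]
contact_force: [-0.1, -0.5, -0.4]
gripper_width: 0.288
grasp_force: 20.0
```

```bash
python3 -c "
from h import *
head(-.09,-.09,.082,40);head(-.09,-.11,.105,40)"
```

```text
shift [-0.0081 -0.0006 -0.0046] turn [-0.07  0.08  0.05] t 5.2 [ 0.5555 -0.0325  0.075 ] F [-0.1 -0.5 -0.4] w 0.288 g 20.0
shift [-0.0087 -0.0007 -0.0351] turn [-0.07  0.08  0.05] t 5.2 [ 0.5555 -0.0325  0.075 ] F [-0.1 -0.5 -0.4] w 0.288 g 20.0
```

arm_command(commands=[-0.0015,0,-0.0013,0,0,0,0.1,-0.003,0,-0.0026,0,0,0,0.1,-0.0045,0,-0.0039,0,0,0,0.1,-0.006,0,-0.0052,0,0,0,0.1])

```text
t: 5.6
eef_pos: [0.5558, -0.0378, 0.076]
tool_rot: [-0.25, 0.644, 0.684, 0.235]
contact_force: [-1.0, 7.8, 4.5]
gripper_width: 0.286
grasp_force: 19.9
```

```bash
python3 -c "
from h import *
head(-.09,-.09,.082,40);head(-.09,-.11,.105,40)
c=read_camera('scene'); cv2.imwrite('pics/s3.png',cv2.resize(c['img'][60:260,180:400],None,fx=3,fy=3)[:,:,::-1])"
```

```text
shift [-0.0047 -0.0006 -0.0004] turn [-0.18 -0.15  0.11] t 5.6 [ 0.5558 -0.0378  0.076 ] F [-1.   7.8  4.5] w 0.286 g 19.9
shift [-0.0052 -0.0007 -0.0309] turn [-0.18 -0.15  0.11] t 5.6 [ 0.5558 -0.0378  0.076 ] F [-1.   7.8  4.5] w 0.286 g 19.9
```

View pics/s3.png

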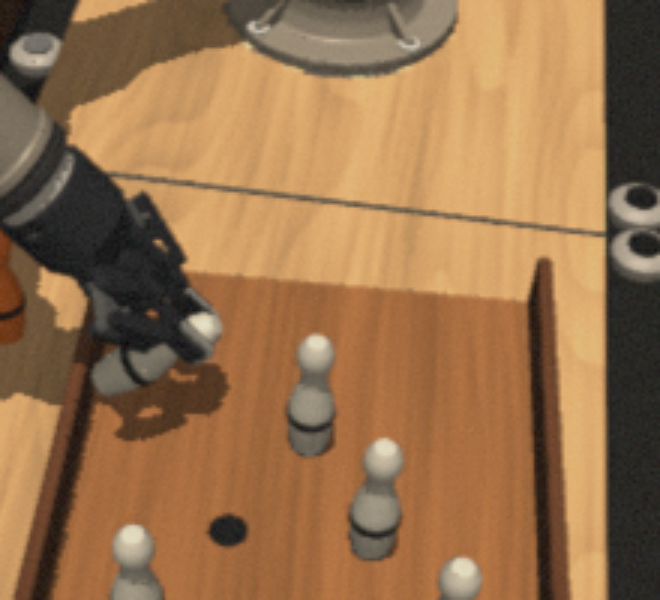

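Contact with the rail is made (7.8 N) with the pin still well off vertical, foot on the rail at crop (100,385). Now the head follows an arc about the foot contact.

arm_command(commands=[0.001,0,-0.01,0,0,0,0.1,0.002,0,-0.0195,0,0,0,0.1,0.001,0,-0.029,0,0,0,0.1,0,0,-0.038,0,0,0,0.1])

```text
t: 6.05
eef_pos: [0.5579, -0.0656, 0.1045]
tool_rot: [-0.248, 0.645, 0.683, 0.234]
contact_force: [0.7, 0.3, 0.0]
gripper_width: 0.291
grasp_force: 19.9
```

```bash
python3 -c "
from h import *
head(-.09,-.147,.131,40)"
```

```text
shift [-0.0138 -0.0012 -0.0348] turn [-0.02  0.11  0.03] t 6.05 [ 0.5579 -0.0656  0.1045] F [0.7 0.3 0. ] w 0.291 g 19.9
```

```bash
python3 -c "
from h import *
c=read_camera('scene'); cv2.imwrite('pics/s4.png',cv2.resize(c['img'][100:230,170:300],None,fx=4,fy=4)[:,:,::-1])"
```

```text
(no output)
```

View pics/s4.png

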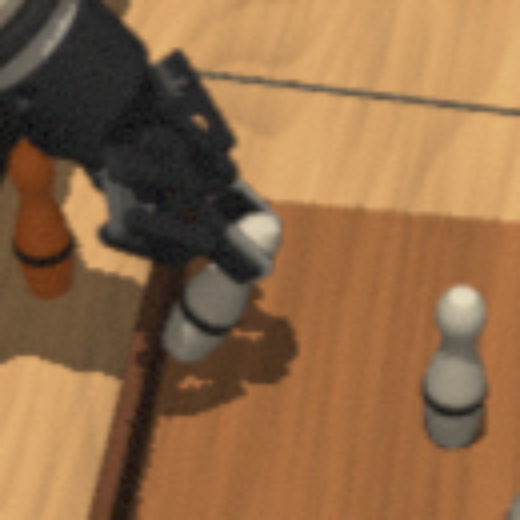

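The pin has turned to about 30° off vertical, with its foot against the rail at crop (185,345). I continue the arc.

arm_command(commands=[-0.004,0,-0.008,0,0,0,0.1,-0.008,-0.001,-0.016,0,0,0,0.1,-0.012,-0.001,-0.023,0,0,0,0.1,-0.016,-0.001,-0.0275,0,0,0,0.1,-0.019,-0.001,-0.0315,0,0,0,0.1,-0.019,-0.001,-0.0315,0,0,0,0.1])

```text
t: 6.7
eef_pos: [0.5587, -0.1003, 0.1159]
tool_rot: [-0.248, 0.646, 0.683, 0.234]
contact_force: [0.5, 1.3, -0.7]
gripper_width: 0.287
grasp_force: 19.8
```

```bash
python3 -c "
from h import *
head(-.09,-.149,.125,40)
c=read_camera('scene'); cv2.imwrite('pics/s5.png',cv2.resize(c['img'][100:230,170:300],None,fx=4,fy=4)[:,:,::-1])"
```

```text
shift [ 0.0001 -0.     -0.0005] turn [-0.03  0.08 -0.02] t 6.7 [ 0.5587 -0.1003  0.1159] F [ 0.5  1.3 -0.7] w 0.287 g 19.8
```

View pics/s5.png

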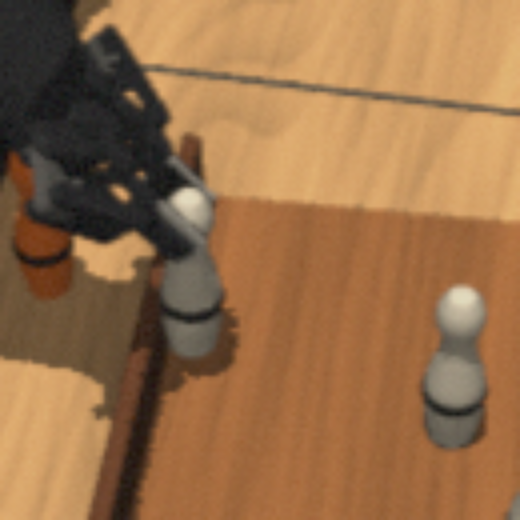

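```bash
python3 -c "
from h import *
c=read_camera('scene')
for a in(-10,0,10):
  r=np.radians(a); print(a,[((proj(c,np.r_[dk(-.09,-.149-np.sin(r)*d),.125-np.cos(r)*d])-[170,100])*4).round(0) for d in (-.01,0,.055,.0835)])
m=pinmask(c,70,60)[150:190,205:235]; print(m)
" | tr -d ' '
```

```text
-10[array([176.,204.]),array([180.,218.]),array([203.,290.]),array([214.,325.])]
0[array([179.,204.]),array([180.,218.]),array([185.,289.]),array([188.,324.])]
10[array([182.,204.]),array([180.,218.]),array([168.,287.]),array([162.,321.])]
[[000...000]
[000...000]
[000...000]
...
[000...000]
[000...000]
[000...000]]
```

The pin is nearly upright, about 4° of residual lean with the foot toward the rail. I move to above the free spot and add about 3.5° of tool tilt on the way.

```bash
python3 -c "
from h import *
head(-.07,-.12,.13,43.5);head(.032,-.05,.125,43.5)"
```

```text
shift [0.0256 0.0201 0.0135] turn [-0.07  3.57  0.02] t 6.8 [ 0.5586 -0.0995  0.1157] F [ 0.5  0.7 -1.8] w 0.291 g 19.8
shift [0.0761 0.1222 0.0622] turn [-0.07  3.57  0.02] t 6.8 [ 0.5586 -0.0995  0.1157] F [ 0.5  0.7 -1.8] w 0.291 g 19.8
```

arm_command(commands=[0.008,0.004,0.005,0,0,0,0.1,0.016,0.01,0.009,0,1.5,0,0.1,0.026,0.02,0.0135,0,3.5,0,0.1,0.04,0.05,0.028,0,3.5,0,0.1,0.054,0.08,0.042,0,3.5,0,0.1,0.067,0.105,0.054,0,3.5,0,0.1,0.076,0.122,0.062,0,3.5,0,0.1,0.076,0.122,0.062,0,3.5,0,0.1])

```text
t: 7.6
eef_pos: [0.6765, 0.0104, 0.1179]
tool_rot: [-0.271, 0.636, 0.676, 0.255]
contact_force: [-0.8, 0.6, -0.4]
gripper_width: 0.288
grasp_force: 19.9
```

```bash
python3 -c "
from h import *
head(.032,-.05,.110,43.5)
c=read_camera('scene'); cv2.imwrite('pics/s6.png',cv2.resize(c['img'][130:270,200:340],None,fx=4,fy=4)[:,:,::-1])
for d in (-.01,0,.055,.0835): print((proj(c,np.r_[dk(.032,-.05),.125-d])-[200,130])*4)
print((proj(c,np.r_[dk(.032,-.05),.012])-[200,130])*4)"
```

```text
shift [-0.0144 -0.0019  0.0084] turn [-0.17 -0.18  0.27] t 7.6 [0.6765 0.0104 0.1179] F [-0.8  0.6 -0.4] w 0.288 g 19.9
[221.27924441 279.74021493]
[221.03384665 293.10199218]
[219.75564091 362.69961328]
[219.13733815 396.36586923]
[218.52622088 429.64087836]
```

View pics/s6.png

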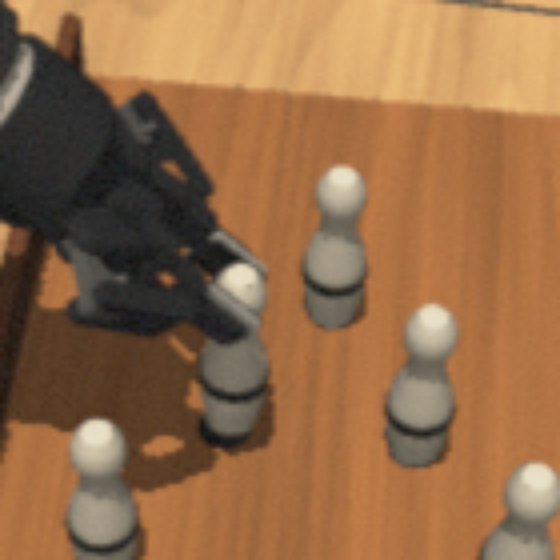

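The pin is above the free spot. The head is at crop (241,275), the foot at (229,428), and the lean is still about 4°, foot toward the right rail. I correct the tilt and then measure the pin body numerically.

arm_command(commands=[-0.008,-0.001,0.004,0,2,0,0.1,-0.01,-0.002,0.004,0,4,0,0.1,-0.01,-0.002,0.004,0,4,0,0.1])

```text
t: 7.95
eef_pos: [0.6718, -0.0031, 0.1043]
tool_rot: [-0.294, 0.631, 0.663, 0.276]
contact_force: [-0.1, -0.2, -0.6]
gripper_width: 0.287
grasp_force: 19.9
```

```bash
cat > m.py <<'E'
from h import *
head(.032,-.05,.110,47.5)
for n,(x0,x1,y0,y1) in dict(scene=(235,285,195,255),top=(205,262,125,175)).items():
    c=read_camera(n); s=pinmask(c,100,75)[y0:y1,x0:x1]
    if n=="scene":
        for y in range(s.shape[0]):
            xs=np.nonzero(s[y])[0]
            if len(xs)>8: print(y+y0,xs.min()+x0,xs.max()+x0,(xs.min()+xs.max())/2+x0,len(xs))
    cv2.imwrite(f"pics/{n}_m.png",cv2.resize(c["img"][y0-15:y1+15,x0-20:x1+20],None,fx=6,fy=6)[:,:,::-1])
    for d in (0,.02,.04,.06,.08,.11): print(n,d,proj(c,np.r_[dk(.032,-.05),.012+d]).round(1))
E
python3 m.py
```

```text
shift [0.0047 0.0036 0.008 ] turn [-0.03 -0.   -0.36] t 7.95 [ 0.6718 -0.0031  0.1043] F [-0.1 -0.2 -0.6] w 0.287 g 19.9
195 240 284 262.0 16
196 253 284 268.5 14
197 251 284 267.5 17
198 249 284 266.5 19
199 248 284 266.0 20
200 247 284 265.5 18
201 246 284 265.0 19
202 245 277 261.0 16
203 244 279 261.5 19
204 244 284 264.0 25
205 244 284 264.0 25
206 245 284 264.5 24
207 246 284 265.0 22
208 248 284 266.0 19
209 249 284 266.5 17
210 251 284 267.5 14
211 252 284 268.0 11
217 246 259 252.5 10
218 246 260 253.0 15
219 246 260 253.0 15
220 246 261 253.5 16
221 245 261 253.0 17
222 245 261 253.0 17
223 245 261 253.0 17
224 245 261 253.0 17
225 246 261 253.5 16
226 247 260 253.5 14
227 248 259 253.5 12
228 249 258 253.5 10
232 247 260 253.5 14
233 247 260 253.5 14
234 247 260 253.5 14
235 248 259 253.5 12
236 248 259 253.5 12
237 249 259 254.0 11
238 249 257 253.0 9
scene 0 [254.6 237.4]
scene 0.02 [254.7 231.8]
scene 0.04 [254.8 226. ]
scene 0.06 [255.  220.1]
scene 0.08 [255.1 213.9]
scene 0.11 [255.2 204.3]
top 0 [232.8 154. ]
top 0.02 [232.4 152.2]
top 0.04 [232.  150.4]
top 0.06 [231.5 148.4]
top 0.08 [231.1 146.4]
top 0.11 [230.4 143.1]
```

View pics/top_m.png

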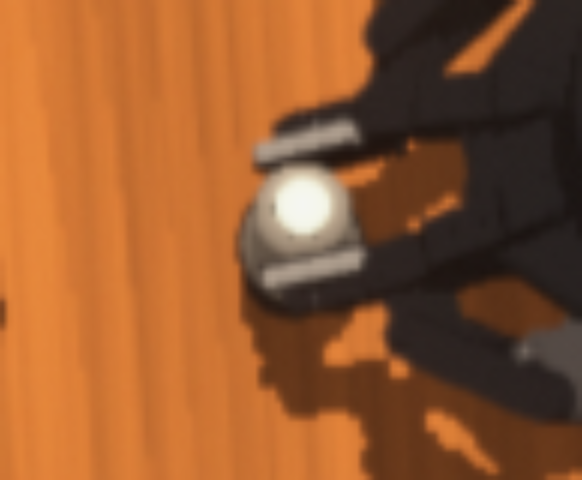

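Head seen from the top at pixel (235.8,145.3), so it is about 8 mm right of and 3 mm in front of its place over the spot. I'll shift it and take back 2° of tilt.

```bash
python3 -c "
from h import *
head(.0315,-.052,.110,45.5)"
```

```text
shift [-0.0002  0.0021  0.0064] turn [-0.02 -1.98 -0.15] t 8.05 [ 0.6727 -0.0008  0.1066] F [-0.3 -0.  -0.7] w 0.289 g 19.9
```

arm_command(commands=[0,0.002,0.0065,0,-2,0,0.1,0,0.002,0.0065,0,-2,0,0.1,0,0.002,0.0065,0,-2,0,0.1,0,0.002,0.0065,0,-2,0,0.1])

```text
t: 8.45
eef_pos: [0.6749, 0.0062, 0.1034]
tool_rot: [-0.281, 0.633, 0.671, 0.265]
contact_force: [0.1, -0.7, -0.4]
gripper_width: 0.291
grasp_force: 19.9
```

```bash
cat > t.py <<'E'
from h import *
c=read_camera("top"); hsv=cv2.cvtColor(c["img"],cv2.COLOR_RGB2HSV)
m=((hsv[:,:,1]<60)&(hsv[:,:,2]>140)).astype(np.uint8); m[:,:215]=0;m[:,250:]=0;m[:125]=0;m[:165]*=1;m[165:]=0
n,l,s,ce=cv2.connectedComponentsWithStats(m)
for i in range(1,n):
    if s[i,4]>15: print("top blob",s[i],ce[i],(onplane(c,*ce[i],.012+.105)[:2]-dk(.032,-.05)).round(4))
# same blob on the standing pins gives the bright-spot bias
c=read_camera("scene"); sm=pinmask(c,100,75)
for y in range(212,246,2):
    xs=np.nonzero(sm[y,235:275])[0]
    if len(xs)>8: print(y,xs.min()+235,xs.max()+235,(xs.min()+xs.max())/2+235)
print(proj(c,np.r_[dk(.032,-.05),.012]))
E
python3 t.py;python3 -c "
from h import *
head(.0315,-.052,.099,45.5)"
```

```text
top blob [223 129  15   7  39] [229.79487179 131.84615385] [0.0187 0.0009]
top blob [224 137  12  11  99] [229.63636364 142.18181818] [0.0023 0.0013]
top blob [224 151  15   5  39] [230.92307692 152.94871795] [-0.0147 -0.0005]
220 249 263 256.0
222 249 264 256.5
224 248 264 256.0
226 249 265 257.0
228 250 263 256.5
230 252 261 256.5
234 250 263 256.5
236 250 263 256.5
238 251 262 256.5
240 252 261 256.5
[254.63155522 237.41021959]
shift [-0.0098 -0.0005  0.0072] turn [-0.05  0.09  0.03] t 8.55 [0.6749 0.0056 0.1031] F [ 0.2  0.  -0.7] w 0.285 g 19.9
```

Head error is about (2, 1) mm and the axis is vertical in the scene view. Lowering in small steps.

arm_command(commands=[-0.0025,-0.001,0,0,0,0,0.1,-0.004,-0.001,0.0015,0,0,0,0.1,-0.005,-0.001,0.0025,0,0,0,0.1,-0.006,-0.001,0.0035,0,0,0,0.1,-0.007,-0.001,0.0045,0,0,0,0.1])

```text
t: 9.05
eef_pos: [0.6746, 0.0049, 0.0966]
tool_rot: [-0.281, 0.633, 0.67, 0.266]
contact_force: [0.1, -0.7, 10.7]
gripper_width: 0.292
grasp_force: 20.4
```

```bash
python3 t.py|head -8;python3 -c "
from h import *
head(.0315,-.052,.099,45.5)"
```

```text
top blob [224 130  15   7  38] [231.07894737 132.86842105] [ 0.017  -0.0011]
top blob [225 138  12  11  99] [230.37373737 143.1010101 ] [0.0009 0.0002]
top blob [225 152  15   5  39] [231.76923077 153.84615385] [-0.0161 -0.0018]
212 252 262 257.0
222 248 263 255.5
224 248 263 255.5
226 248 264 256.0
228 248 263 255.5
shift [-0.0048 -0.0001  0.0031] turn [-0.03 -0.07  0.08] t 9.15 [0.6745 0.005  0.0967] F [-1.9  0.2  7.4] w 0.291 g 20.2
```

Foot is on the deck (about 8 N) and the position is within about 1 mm. Relax slightly and open.

arm_command(commands=[0.0005,0,-0.0005,0,0,0,0.1,0.0005,0,-0.0005,0,0,0,0.3,0.0005,0,-0.0005,0,0,0,0.36,0.0005,0,-0.0005,0,0,0,0.42,0.0005,0,-0.0005,0,0,0,0.5,0.0005,0,-0.0005,0,0,0,0.55,0.0005,0,-0.0005,0,0,0,0.55])

```text
t: 9.85
eef_pos: [0.6739, 0.0039, 0.0954]
tool_rot: [-0.281, 0.633, 0.671, 0.265]
contact_force: [0.8, -0.4, 0.4]
gripper_width: 0.549
grasp_force: 0.0
```

```bash
python3 t.py;python3 -c "
from h import *
head(.0315,-.052,.099,45.5)"
```

```text
top blob [225 125  15   5  32] [231.0625 126.5   ] [ 0.0271 -0.0012]
top blob [226 137  11  11  98] [230.95918367 142.04081633] [ 0.0025 -0.0008]
top blob [227 159  15   5  39] [234.30769231 161.20512821] [-0.0277 -0.0057]
212 246 262 254.0
214 247 261 254.0
216 250 260 255.0
224 248 263 255.5
226 247 263 255.0
228 248 263 255.5
230 249 262 255.5
232 251 260 255.5
236 249 262 255.5
238 249 261 255.0
240 250 261 255.5
[254.63155522 237.41021959]
shift [-0.0032  0.0006  0.003 ] turn [-0.06  0.07  0.02] t 9.95 [0.6739 0.004  0.0955] F [-0.  -0.2 -0.4] w 0.549 g 0.0
```

arm_command(commands=[0,0,-0.01,0,0,0,0.55,0,0,-0.025,0,0,0,0.55,0,0,-0.05,0,0,0,0.55,0.03,0,-0.09,0,0,0,0.55,0.06,0,-0.13,0,0,0,0.55,0.06,0,-0.13,0,0,0,0.55,0.06,0,-0.13,0,0,0,0.55,0.06,0,-0.13,0,0,0,0.55])

```text
t: 10.75
eef_pos: [0.6764, -0.0472, 0.229]
tool_rot: [-0.281, 0.634, 0.67, 0.264]
contact_force: [0.6, 0.2, -0.1]
gripper_width: 0.55
grasp_force: 0.0
```

```bash
python3 t.py|grep blob;python3 -c "
from h import *
o=get_obs();print(o['eef_pos'],o['contact_force'],abs(o['joint_vel']).max())
c=read_camera('scene'); cv2.imwrite('pics/end.png',c['img'][:,:,::-1])
t=read_camera('top'); m=pinmask(t,60,90); m[:,:100]=0;m[:,310:]=0;m[:75]=0;m[310:]=0
n,l,s,ce=cv2.connectedComponentsWithStats(m)
print([ce[i].round(1).tolist() for i in range(1,n) if s[i,4]>60])"
```

```text
top blob [226 137  11  11  93] [231.06451613 142.        ] [ 0.0026 -0.0009]
[ 0.67614392 -0.04659324  0.22821964] [ 0.98330961  0.47367078 -1.23378968] 0.006097690139012211
[[258.9, 87.5], [131.9, 96.5], [267.7, 101.7], [231.0, 142.0], [271.2, 144.0], [167.0, 148.6], [202.3, 201.8]]
```

View pics/end.png

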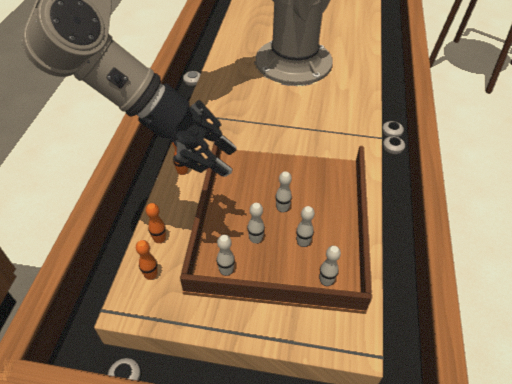

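The final picture shows the pin upright on the free spot at (257,225). The other four pins are unmoved (top-view head pixels the same to 0.1), and the gripper is clear.

```bash
python3 -c "
from station import hand_in
print(hand_in())"
```

```text
the job is handed in; nothing more can be done
None
```

The fallen pin was turned upright against the right rail and now stands on the free spot, about 3 mm off centre by the top camera; the other four pins did not move, and the job is handed in (no verdict was returned).

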